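Take apart the pile of filtration supplies

ROBOT

A 6-joint arm with a two-finger parallel gripper is mounted at the origin on a cart in front of the work surface, level with it; the furniture and walls round the work are solid. World frame = base frame: x ahead of the robot, y to its left, z up, the work surface at z = 0. Lengths are in m, angles in degrees, forces in N, time in s.
With the tool pointing down it reaches from about 0.3 to 0.75 m from the base axis. Payload 8.5 kg.
Tool frame: the origin (TCP) lies at the very end of the fingers, on their centre line; the grasp point (between the pads) lies 19 mm behind it; z points along the fingers, y is the line along which they close (so a half turn about z gives the same grasp; the last joint's range is limited). The gripper opens to 85 mm and grips with 20 to 120 N. Pads are 22 mm wide; open, the fingers measure 114 mm over their backs; the gripper's body (76 mm by 85 mm) begins 54 mm behind the grasp point. The pads swing forward as they close: fully open they stand 13 mm farther back than shut.
Start: joints at [58.883, 21.807, 74.336, -0, 83.858, -12.336], TCP at [0.177, 0.521, 0.231] pointing down, gripper open.
Joint ranges: [-178.18, 178.18], [-50.72, 133.34], [12.68, 142.11], [-81.47, 261.47], [9.98, 163.14], [-165.26, 165.26]. Speed limits (degrees/s): [136.94, 136.94, 180, 180, 180, 180].

INTERFACE

Orientations are given as a 3x3 rotation matrix whose columns are the frame's x, y, z axes.
In Python, from rig import * gives the robot as it stands. The module is installed in compiled form; this text tells all that it offers.
- The arm moves only by the shell command python3 -m pendant 'ROWS' [OPENING] [FORCE]. ROWS is JSON, a list of rows, each a list of 2 entries, a list of its own where there are three numbers: the shift along the tool's x, y, z as a fraction of full scale, then the turn, a rotation vector about the tool's x, y, z as a fraction of full scale. A call has 1 to 8 rows; each row shifts and turns the commanded pose from where the row before left it, along the tool's axes as they then stand; what a row does not reach is not made up. Full scale, the value 1, is 40 mm for a shift and 5 degrees for a turn. A row lasts 1/8 s, in which the tool goes at most 62.5 mm and 10.7 degrees, less where a joint would pass 70% of its speed; a pose out of reach is approached as far as the arm can. A call with a number of a shift or a turn outside -1 to 1 is refused whole. A call with a gripper value outside its range is refused whole. OPENING is the opening, from 0 (shut) to 1 (fully open), set as the call begins (- or left out, the last holds). The fingers move at their own pace and stop on an object; FORCE is the grip in N (left out, the last holds). Time passes only in rows, so rows that do not move let the fingers close. It gives the time, the measured TCP pose, the force, the opening and the grip force at its end, in the units of the state.
- observe(): the state, without advancing time (a new reading comes with each control period).
- get_image(name): name is "scene" or "top"; returns a dict with "img" (420x560x3 uint8, blue, green, red), "range_z" (420x560 float32, m along the optical axis (not along the pixel's ray), 0 where there is no reading), "camera_matrix" (3x3 intrinsics, pixels), "dist_coeffs" ([k1, k2, p1, p2, k3] as OpenCV has them; the pictures are not rectified), "eye" and "rotation" of the camera in the world. Camera axes: x right, y down, z forward; pixel columns grow to the right and rows downward; lengths in m; the calibration is good to about 2 mm. A picture is of the moment at which its call begins.
- close_job(): hands the job in; it is judged then, once.
Trained networks look in the newest picture that a camera, given by its name, has taken for a name from the list of things; names that differ only in an ending like _2 or _b are one class to them, and where a whole thing is asked for, a point or a joint stands for the part that bears it (a point fixed in the world has none). Each returns a list of dicts, best first, with "conf" (0 to 1); they miss things now and then, are a little off and sometimes report something else, mostly with a low value. They report only what shows in the picture. A call takes as long as a camera call.
- regions_of(camera, query): "mask" (420x560 bool, what is visible of it).
- landmark_of(camera, query): "point" ([x, y, z] in m, in world coordinates, good to about 4 mm: a listed point, or the origin of a listed thing).
The state is a dict: "time_s": time; "q": joint angles; "qvel": joint speeds; "joint_efforts": joint torques, N m; "position": TCP position; "tool_rot": TCP orientation; "ft_force": force on the tool from outside, world axes, zero at the start; "wrist_torque": the same for the moment, N m; "grip_width": finger opening in m; "gripper_force": force on a finger pad.
Only numpy, scipy, OpenCV 4.12 (cv2) and the standard library are available. Lean on these libraries where they do the work, as an engineer would, in place of code of your own. Each camera call takes 0.05 s, during which the arm holds its last target. There are 200 camera calls.

TASK

The filtration supplies came back in one pile. Take it apart from the top down, one thing at a time, and set each thing centred on its own place: the vial in the round dish, the tweezers lengthwise across both saddles of the tool rest, the filter carton flat in the small rectangular tray and the flat slide carton, last of all, flat in the large rectangular tray. Keep the vial upright the whole time and leave the loose red cap and the battery where they are.

Things in the scene. Friction and masses are not known exactly. Their poses are not given: they have to be found in the camera images.
- vial_center (a point): Small stoppered glass vial, 34 mm diameter and 58 mm high (round body up to 48 mm, neck of 20 mm diameter above), about 0.06 kg. It starts standing on the filter carton as the top of the pile. The point is on its axis, half-way up (29 mm above its underside); z is its own upward axis.
- filter_box_center (a point): Small white carton of filters, a closed box 40 mm (its x) by 62 mm (its y) by 24 mm high (z), 0.03 kg. It starts flat on one end of the slide carton, crosswise to it, carrying the vial. The point is its centre, 12 mm above its underside.
- tweezers_center (a point): Fine steel tweezers lying flat: 13 mm (x) by 120 mm (y, its length) by 6 mm high (z), 0.018 kg. They start lying crosswise on the other end of the slide carton, sticking out over both its long sides, about 3 cm clear of the filter carton. The point is their centre, 3 mm above their underside; grip there, across x.
- slide_box_center (a point): Flat carton of glass slides, a closed box 65 mm (x) by 100 mm (y) by 18 mm high (z), about 0.08 kg, the base of the pile. It lies on the flat grey work board (16 mm thick, on the worktop) that carries all the things listed here. The point is its centre, 9 mm above its underside.
- round_dish_floor (a point): Place of the vial: shallow round white dish, fixed, inside diameter 56 mm, outside 66 mm. The point is the centre of its inner floor, 3 mm above the board; the rim stands 5 mm above this floor.
- small_tray_floor (a point): Place of the filter carton: small rectangular white tray, fixed, inside 60 mm (x) by 84 mm (y), outside 70 by 94 mm. The point is the centre of its inner floor, 3 mm above the board; the rim stands 5 mm above this floor.
- large_tray_floor (a point): Place of the slide carton: large rectangular white tray, fixed, inside 86 mm (x) by 122 mm (y), outside 96 by 132 mm. The point is the centre of its inner floor, 3 mm above the board; the rim stands 5 mm above this floor.
- tool_rest_seat (a point): Place of the tweezers: fixed white rest. Base plate 46 (x) by 86 mm (y), 4 mm thick; two saddles 8 mm thick at y = +36 and -36 mm, seats 16 mm above the board, with 6 mm horns at both ends, 32 mm apart inside (along x). Tweezers lie along y on both seats between the horns; the 64 mm between the saddles is open to the plate for fingers. The point is midway between the seats, at their height.
- red_cap_center (a point): Bystander: loose red screw cap, 63 mm diameter, 24 mm high, on the board among the trays; to be left where it is. The point is its centre.
- battery_center (a point): Bystander: loose battery cell lying on the left end of the board, 15 mm (x) by 50 mm (y) by 15 mm; to be left where it is. The point is its centre.

How it is judged:
By the outcome, as a careful person would: the job done as asked, in the order asked, and still so for the second after the job is handed in, with the robot touching nothing.
It also fails if it takes over 109 s, if anything falls off the work surface, if the arm or the gripper's body presses on something with over 40 N, if the wrist force passes 120 N, or if a joint passes its speed limit or range.

## Working session

There is one attempt and no reset: what is moved stays moved. The work goes in short steps, Python scripts to look and compute and a shell command to move; the robot and the scene stay as the last step left them, time stands still between calls to the robot, and variables do not carry over. Pictures are saved under pics/ and viewed, at most 14 in all, crops included, and the job is handed in when it is done.

```bash
mkdir -p pics
cat > h.py <<'E'
from rig import *
import numpy as np, cv2
def cloud(d):
    z=d["range_z"]; h,w=z.shape
    u,v=np.meshgrid(np.arange(w),np.arange(h))
    p=cv2.undistortPoints(np.stack([u,v],-1).reshape(-1,1,2).astype(float),np.array(d["camera_matrix"]),np.array(d["dist_coeffs"])).reshape(h,w,2)
    c=np.dstack([p*z[...,None],z])
    P=c@np.array(d["rotation"]).T+np.array(d["eye"])
    P[z==0]=np.nan
    return P
E
python3 - <<'E'
from h import *
for n in ("scene","top"):
    d=get_image(n); cv2.imwrite(f"pics/{n}0.png",d["img"]); P=cloud(d); np.save(f"{n}0.npy",P)
    print(n,np.round(d["eye"],3),np.round(d["rotation"],2).tolist())
    for q in "vial_center filter_box_center tweezers_center slide_box_center round_dish_floor small_tray_floor large_tray_floor tool_rest_seat red_cap_center battery_center".split():
        l=landmark_of(n,q); r=regions_of(n,q)
        s=q+" "+str([(np.round(a["point"],3).tolist(),round(a["conf"],2)) for a in l[:2]])
        if r:
            m=r[0]["mask"]; X=P[m]; X=X[~np.isnan(X[:,0])]
            zt=np.percentile(X[:,2],90); T=X[X[:,2]>zt-.006]
            (c,sz,an)=cv2.minAreaRect((T[:,:2]*1000).astype(np.float32))
            s+=f" | ztop {zt:.3f} rect {np.round(c,0)} {np.round(sz,0)} {an:.0f} conf {r[0]['conf']:.2f}"
        print(s)
o=observe();print(o["time_s"],np.round(o["position"],4),np.round(o["tool_rot"],3).tolist(),o["grip_width"])
E
```

```text
scene [-0.025 -0.361  0.661] [[0.68, -0.44, 0.58], [-0.73, -0.42, 0.54], [0.01, -0.79, -0.61]]
vial_center [([0.607, 0.287, 0.087], 0.83)] | ztop 0.111 rect [604. 287.] [20. 18.] 45 conf 0.57
filter_box_center [([0.607, 0.29, 0.046], 0.86)] | ztop 0.055 rect [602. 285.] [39. 61.] 51 conf 0.53
tweezers_center [([0.645, 0.34, 0.039], 0.56), ([0.608, 0.289, 0.046], 0.37)] | ztop 0.037 rect [645. 334.] [ 16. 109.] 48 conf 0.67
slide_box_center [([0.621, 0.307, 0.024], 0.71)] | ztop 0.029 rect [590. 273.] [ 8. 59.] 51 conf 0.51
round_dish_floor [([0.448, 0.12, 0.016], 0.65)]
small_tray_floor [([0.448, -0.074, 0.022], 0.61)] | ztop 0.022 rect [449. -72.] [96. 71.] 62 conf 0.89
large_tray_floor [([0.644, -0.073, 0.018], 0.66)] | ztop 0.021 rect [644. -81.] [100. 131.] 1 conf 0.78
tool_rest_seat [([0.446, 0.314, 0.029], 0.92)] | ztop 0.029 rect [448. 312.] [85. 46.] 77 conf 0.65
red_cap_center [([0.639, 0.11, 0.026], 0.62)] | ztop 0.038 rect [642. 106.] [61. 59.] 14 conf 0.61
battery_center [([0.53, 0.449, 0.022], 0.63), ([0.607, 0.289, 0.048], 0.37)]
top [0.318 0.163 1.133] [[0.09, -0.97, 0
[... 499 characters left out ...]
)] | ztop 0.025 rect [448. 118.] [65. 66.] 68 conf 0.67
small_tray_floor [([0.622, 0.311, 0.025], 0.7), ([0.443, -0.069, 0.019], 0.66)] | ztop 0.025 rect [449. -71.] [95. 73.] 62 conf 0.68
large_tray_floor [([0.643, -0.084, 0.017], 0.6)] | ztop 0.024 rect [644. -79.] [ 96. 132.] 0 conf 0.63
tool_rest_seat [([0.45, 0.308, 0.034], 0.68)] | ztop 0.033 rect [447. 313.] [81. 46.] 77 conf 0.66
red_cap_center [([0.644, 0.113, 0.028], 0.79)] | ztop 0.042 rect [642. 108.] [60. 60.] 19 conf 0.69
battery_center [([0.536, 0.448, 0.025], 0.59)] | ztop 0.033 rect [530. 449.] [14. 48.] 36 conf 0.53
2.1 [0.1771 0.5207 0.2313] [[-0.947, 0.322, 0.0], [0.322, 0.947, 0.0], [-0.0, 0.0, -1.0]] 0.08515866370877945
```

```bash
ls pics
```

```text
scene0.png
top0.png
```

View pics/top0.png

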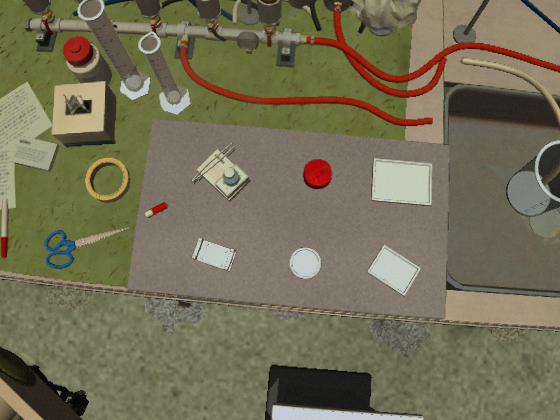

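View pics/scene0.png

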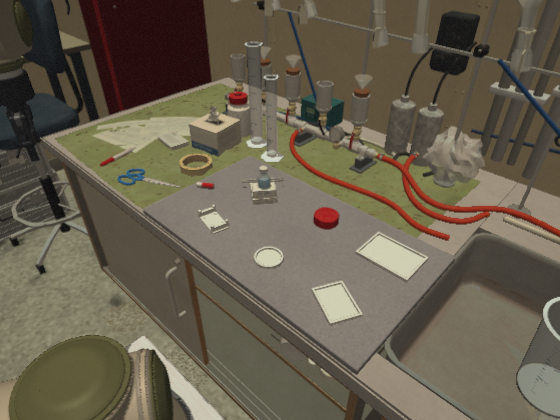

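The top view shows the pile at px (225,172), rest (214,254), dish (305,263), small tray (393,270), large tray (402,182), cap (317,173) and battery (156,209). The scene view agrees: pile at (262,188) and nothing overhanging it. I'll write the move calculator and start on the vial.

```bash
cat > go.py <<'E'
import sys; from h import *
# go.py x y z yaw(closing dir, deg): turn first, then shift in turned tool axes, in row units
x,y,z,yaw=map(float,sys.argv[1:5]); o=observe(); R=np.array(o["tool_rot"]); p=np.array(o["position"])
cur=np.degrees(np.arctan2(R[1,1],R[0,1])); t=(cur-yaw+90)%180-90
if len(sys.argv)>5: t=cur-yaw
a=np.radians(cur-t); ty=np.array([np.cos(a),np.sin(a)]); tx=-np.array([-ty[1],ty[0]])*-1
tx=np.array([ty[1]*-1,ty[0]])*1.0
tx=np.array([-ty[1],ty[0]]) if R[2,2]>0 else np.array([ty[1],-ty[0]])*-1
d=np.array([x,y])/1000-p[:2]
print("t",round(o["time_s"],2),"pos",np.round(p*1000,1),"yaw",round(cur,1),"tilt",np.round(R[2,:2],3),"q6",round(o["q"][5],1))
print("turn units",round(t/5,2),"shift units x,y,z",np.round([d@tx/.04,d@ty/.04,(p[2]-z/1000)/.04],3))
E
sed -i '/^tx=np.array(\[ty\[1\]\*-1/d; s/; tx=-np.array(\[-ty\[1\],ty\[0\]\])\*-1//; s/^tx=.*if R.*/tx=np.array([-ty[1],ty[0]])  # z down: x = y x z/' go.py
python3 go.py 603 288 180 71.2
```

```text
t 2.1 pos [177.1 520.7 231.3] yaw 71.2 tilt [-0.  0.] q6 -12.3
turn units 0.0 shift units x,y,z [-11.955  -2.076   1.284]
```

```bash
python3 -m pendant '[[[-0.5,-0.1,0],[0,0,0]],[[-1,-0.17,0],[0,0,0]],[[-1,-0.17,0.1],[0,0,0]],[[-1,-0.17,0.1],[0,0,0]],[[-1,-0.17,0.1],[0,0,0]],[[-1,-0.17,0.1],[0,0,0]],[[-1,-0.17,0.1],[0,0,0]],[[-1,-0.17,0.1],[0,0,0]]]' 0.85 40
python3 -m pendant '[[[-1,-0.17,0.1],[0,0,0]],[[-1,-0.17,0.1],[0,0,0]],[[-1,-0.17,0.1],[0,0,0]],[[-1,-0.17,0.1],[0,0,0]],[[-0.4,-0.17,0],[0,0,0]],[[0,0,0],[0,0,0]]]'; python3 go.py 603 288 69 71.2
```

```text
time_s: 3.1
position: [0.4456, 0.3745, 0.2072]
tool_rot: [[-0.947, 0.322, 0.0], [0.322, 0.947, 0.0], [-0.0, 0.0, -1.0]]
ft_force: [0.7, 0.7, 0.1]
grip_width: 0.0724
gripper_force: 0.0
time_s: 3.85
position: [0.6003, 0.2859, 0.1911]
tool_rot: [[-0.946, 0.323, -0.0], [0.323, 0.946, -0.0], [0.0, -0.0, -1.0]]
ft_force: [-0.8, 0.7, -0.6]
grip_width: 0.0723
gripper_force: 0.0
t 3.85 pos [600.3 285.9 191.1] yaw 71.2 tilt [ 0. -0.] q6 -55.9
turn units -0.01 shift units x,y,z [-0.047  0.071  3.053]
```

```bash
python3 -m pendant '[[[-0.05,0.07,0.4],[0,0,0]],[[0,0,0.8],[0,0,0]],[[0,0,0.8],[0,0,0]],[[0,0,0.6],[0,0,0]],[[0,0,0.3],[0,0,0]],[[0,0,0.15],[0,0,0]],[[0,0,0],[0,0,0]]]'
python3 -m pendant '[[[0,0,0],[0,0,0]],[[0,0,0],[0,0,0]],[[0,0,0],[0,0,0]],[[0,0,0],[0,0,0]],[[0,0,0],[0,0,0]],[[0,0,0],[0,0,0]]]' 0.3 40
```

```text
time_s: 4.72
position: [0.6029, 0.2887, 0.0696]
tool_rot: [[-0.947, 0.322, 0.0], [0.322, 0.947, 0.0], [-0.0, 0.0, -1.0]]
ft_force: [0.5, 1.1, -0.8]
grip_width: 0.0725
gripper_force: 0.0
time_s: 5.48
position: [0.6033, 0.2885, 0.0702]
tool_rot: [[-0.947, 0.322, 0.001], [0.322, 0.947, 0.0], [-0.001, 0.001, -1.0]]
ft_force: [-1.4, -0.2, 5.2]
grip_width: 0.0317
gripper_force: 40.1
```

```bash
python3 -m pendant '[[[0,0,-0.1],[0,0,0]],[[0,0,-0.2],[0,0,0]],[[0,0,-0.4],[0,0,0]],[[0,0,-0.5],[0,0,0]],[[0,0,-0.5],[0,0,0]],[[0,0,-0.3],[0,0,0]],[[0,0,-0.1],[0,0,0]],[[0,0,0],[0,0,0]]]'
python3 go.py 448.5 118.5 100 71.2
python3 - <<'E'
from h import *
d=get_image("scene"); cv2.imwrite("pics/s1.png",cv2.resize(d["img"][120:270,180:360],None,fx=3,fy=3,interpolation=2))
E
```

```text
time_s: 6.48
position: [0.6028, 0.2884, 0.1531]
tool_rot: [[-0.947, 0.322, -0.0], [0.322, 0.947, -0.0], [0.0, -0.0, -1.0]]
ft_force: [0.1, -0.3, 0.3]
grip_width: 0.0323
gripper_force: 39.7
t 6.47 pos [602.8 288.4 153.1] yaw 71.2 tilt [ 0. -0.] q6 -55.8
turn units 0.0 shift units x,y,z [ 2.284 -5.263  1.328]
```

View pics/s1.png

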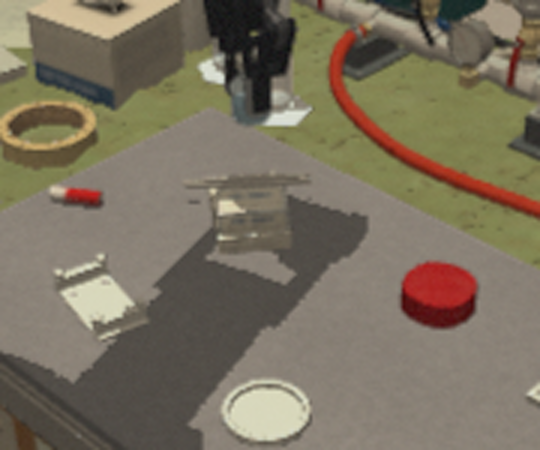

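The vial hangs upright in the gripper at crop (245,100). The filter carton and tweezers are still on the pile at (250,215). Next, carry the vial to the dish.

```bash
python3 -m pendant '[[[0.1,-0.2,0],[0,0,0]],[[0.2,-0.5,0],[0,0,0]],[[0.3,-0.7,0],[0,0,0]],[[0.35,-0.8,0],[0,0,0]],[[0.35,-0.8,0.1],[0,0,0]],[[0.35,-0.8,0.3],[0,0,0]],[[0.3,-0.7,0.4],[0,0,0]],[[0.2,-0.5,0.3],[0,0,0]]]'
python3 -m pendant '[[[0.1,-0.2,0.2],[0,0,0]],[[0.03,-0.06,0],[0,0,0]],[[0,0,0],[0,0,0]]]'
python3 go.py 448.5 118.5 31 71.2
```

```text
time_s: 7.52
position: [0.4554, 0.1258, 0.1087]
tool_rot: [[-0.947, 0.322, -0.001], [0.322, 0.947, -0.0], [0.001, -0.0, -1.0]]
ft_force: [0.5, -0.9, -0.2]
grip_width: 0.0323
gripper_force: 39.7
time_s: 7.9
position: [0.4494, 0.1188, 0.1017]
tool_rot: [[-0.947, 0.322, 0.001], [0.322, 0.947, 0.0], [-0.001, 0.0, -1.0]]
ft_force: [0.2, -0.7, 0.4]
grip_width: 0.0319
gripper_force: 39.7
t 7.9 pos [449.4 118.8 101.7] yaw 71.2 tilt [-0.001  0.   ] q6 -71.1
turn units 0.01 shift units x,y,z [ 0.019 -0.015  1.767]
```

```bash
python3 -m pendant '[[[0.02,-0.02,0.3],[0,0,0]],[[0,0,0.5],[0,0,0]],[[0,0,0.4],[0,0,0]],[[0,0,0.3],[0,0,0]],[[0,0,0.15],[0,0,0]],[[0,0,0.07],[0,0,0]],[[0,0,0],[0,0,0]],[[0,0,0],[0,0,0]]]'
```

```text
time_s: 8.9
position: [0.4481, 0.1181, 0.0329]
tool_rot: [[-0.947, 0.322, 0.001], [0.322, 0.947, -0.0], [-0.001, 0.0, -1.0]]
ft_force: [-0.0, 0.5, -0.4]
grip_width: 0.0319
gripper_force: 39.7
```

```bash
for i in 1 2; do python3 -m pendant '[[[0,0,0.025],[0,0,0]],[[0,0,0],[0,0,0]],[[0,0,0],[0,0,0]]]' | egrep 'pos|ft'; done
```

```text
position: [0.4479, 0.1181, 0.0316]
ft_force: [0.5, -0.7, -0.0]
position: [0.448, 0.1181, 0.0311]
ft_force: [-1.9, -0.4, 8.3]
```

```bash
python3 -m pendant '[[[0,0,0],[0,0,0]],[[0,0,0],[0,0,0]],[[0,0,0],[0,0,0]],[[0,0,0],[0,0,0]]]' 0.62 30
python3 -m pendant '[[[0,0,-0.2],[0,0,0]],[[0,0,-0.5],[0,0,0]],[[0,0,-0.8],[0,0,0]],[[0,0,-0.8],[0,0,0]],[[0,0,-0.6],[0,0,0]],[[0,0,-0.2],[0,0,0]]]' | head -2; python3 go.py 643 336 110 49.5
```

```text
time_s: 10.15
position: [0.4478, 0.1181, 0.0305]
tool_rot: [[-0.947, 0.322, -0.0], [0.322, 0.947, 0.0], [0.0, -0.0, -1.0]]
ft_force: [-0.3, 0.0, -0.2]
grip_width: 0.0527
gripper_force: 0.0
time_s: 10.9
position: [0.4482, 0.1181, 0.156]
t 10.9 pos [448.2 118.1 156. ] yaw 71.2 tilt [-0.003  0.001] q6 -71.1
turn units 4.34 shift units x,y,z [-0.165  7.305  1.15 ]
```

```bash
python3 -m pendant '[[[0,0,0],[0,0,1]],[[0,0.2,0],[0,0,1]],[[0,0.5,0],[0,0,1]],[[0,0.8,0],[0,0,1]],[[0,0.8,0.1],[0,0,0.34]],[[0,0.6,0],[0,0,0]],[[0,0.2,0],[0,0,0]],[[0,0,0],[0,0,0]]]' 0.36 30|head -2
python3 - <<'E'
from h import *
for n in ("top","scene"):
    d=get_image(n);P=cloud(d); cv2.imwrite(f"pics/{n}2.png",d["img"])
    for q in ("tweezers_center","filter_box_center","vial_center","slide_box_center","tool_rest_seat"):
        for r in regions_of(n,q)[:1]:
            X=P[r["mask"]]; X=X[~np.isnan(X[:,0])]; zt=np.percentile(X[:,2],85); T=X[abs(X[:,2]-zt)<.007]
            c,s,a=cv2.minAreaRect((T[:,:2]*1000).astype(np.float32)); print(n,q,round(r["conf"],2),round(zt,3),np.round(c,1),np.round(s,1),round(a,1))
a=cv2.imread("pics/top2.png")[130:300,140:340]; cv2.imwrite("pics/t2c.png",cv2.resize(a,None,fx=3.4,fy=3.4,interpolation=2))
E
python3 go.py 643 336 110 49.5
```

```text
time_s: 11.9
position: [0.519, 0.2186, 0.15]
top filter_box_center 0.7 0.026 [444.5 105.4] [39.8 65.4] 80.9
top vial_center 0.58 0.077 [447.4 113.4] [13.4 19.1] 88.1
top tool_rest_seat 0.76 0.032 [454.7 346.5] [16.5 42.5] 61.1
scene tweezers_center 0.67 0.037 [646.4 334.9] [ 17.  114.7] 46.1
scene filter_box_center 0.84 0.056 [603.9 287.8] [44.2 61.5] 51.8
scene vial_center 0.74 0.072 [447.3 116.7] [22.1 18.5] 84.8
scene slide_box_center 0.65 0.03 [589.8 302.2] [48.9 98.2] 1.0
scene tool_rest_seat 0.81 0.029 [447.6 311. ] [82.5 45.6] 77.3
t 12.5 pos [519.3 218.8 150.5] yaw 49.5 tilt [-0. -0.] q6 -38.7
turn units 0.0 shift units x,y,z [-0.448  4.237  1.014]
```

View pics/t2c.png

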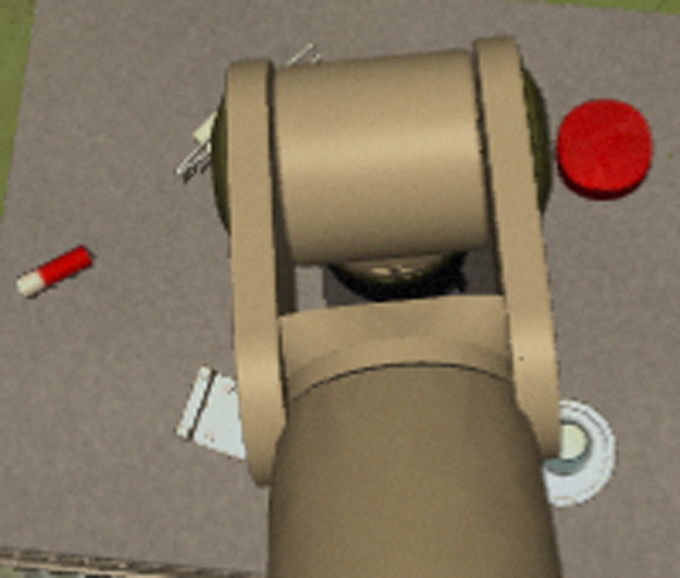

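The vial stands inside the dish at crop (575,443). The arm hides most of the pile, but the tweezer ends still show at (195,165) and (300,55). The scene camera confirms the tweezers near (644,336).

```bash
python3 -m pendant '[[[-0.05,0.4,0],[0,0,0]],[[-0.1,0.8,0],[0,0,0]],[[-0.1,0.9,0.2],[0,0,0]],[[-0.1,0.9,0.3],[0,0,0]],[[-0.06,0.7,0.3],[0,0,0]],[[-0.03,0.4,0.2],[0,0,0]],[[0,0.1,0],[0,0,0.1]],[[0,0,0],[0,0,0]]]' 0.36 30|tail -2
python3 go.py 644 335.5 36.5 49
```

```text
grip_width: 0.0309
gripper_force: 0.0
t 13.5 pos [641.7 335.  110.8] yaw 49.0 tilt [-0.  0.] q6 -30.8
turn units 0.0 shift units x,y,z [-0.036  0.046  1.858]
```

```bash
python3 -m pendant '[[[-0.04,0.05,0.4],[0,0,0]],[[0,0,0.6],[0,0,0]],[[0,0,0.5],[0,0,0]],[[0,0,0.25],[0,0,0]],[[0,0,0.08],[0,0,0]],[[0,0,0],[0,0,0]],[[0,0,0],[0,0,0]]]' |egrep 'pos|ft'
python3 -m pendant '[[[0,0,0.04],[0,0,0]],[[0,0,0],[0,0,0]],[[0,0,0],[0,0,0]]]' |egrep 'pos|ft'
```

```text
position: [0.6446, 0.3358, 0.0382]
ft_force: [0.0, -0.4, -0.1]
position: [0.6443, 0.3356, 0.0358]
ft_force: [0.0, -0.1, -0.4]
```

```bash
python3 -m pendant '[[[0,0,0],[0,0,0]],[[0,0,0],[0,0,0]],[[0,0,0],[0,0,0]],[[0,0,0],[0,0,0]],[[0,0,0],[0,0,0]]]' 0.05 30
python3 -m pendant '[[[0,0,-0.1],[0,0,0]],[[0,0,-0.3],[0,0,0]],[[0,0,-0.5],[0,0,0]],[[0,0,-0.5],[0,0,0]],[[0,0,-0.3],[0,0,0]],[[0,0,-0.1],[0,0,0]],[[0,0,0],[0,0,0]]]'
python3 - <<'E'
from h import *
d=get_image("scene"); cv2.imwrite("pics/s3.png",cv2.resize(d["img"][120:270,180:360],None,fx=3,fy=3,interpolation=2))
E
python3 go.py 447.5 312.5 80 -13
```

```text
time_s: 15.38
position: [0.6444, 0.3357, 0.0359]
tool_rot: [[-0.755, 0.656, 0.0], [0.656, 0.755, 0.0], [-0.0, 0.0, -1.0]]
ft_force: [-0.0, -1.1, 2.4]
grip_width: 0.0117
gripper_force: 29.4
time_s: 16.25
position: [0.6442, 0.3356, 0.1074]
tool_rot: [[-0.755, 0.656, -0.0], [0.656, 0.755, -0.0], [0.0, -0.0, -1.0]]
ft_force: [0.1, -0.5, 0.2]
grip_width: 0.0114
gripper_force: 29.2
t 16.3 pos [644.  335.5 107. ] yaw 49.0 tilt [ 0.001 -0.001] q6 -30.8
turn units 12.4 shift units x,y,z [-1.666 -4.658  0.676]
```

View pics/s3.png

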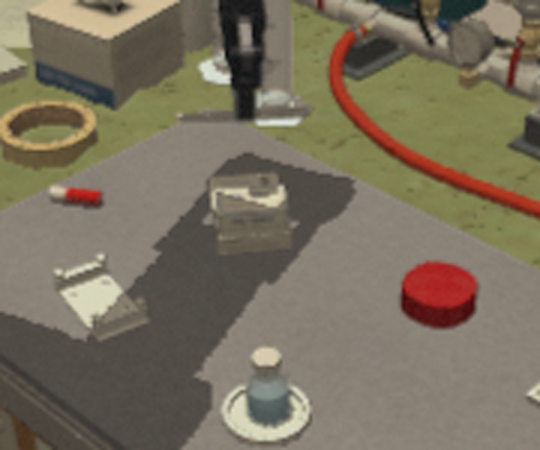

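The tweezers are held level at crop (245,113), gripped mid-length. The vial is upright in the dish at (267,395).

```bash
python3 -m pendant '[[[0,0,0],[0,0,0.6]],[[0,0,0],[0,0,1]],[[0,0,0],[0,0,1]],[[0,0,0],[0,0,1]],[[0,0,0],[0,0,1]],[[0,0,0],[0,0,1]],[[0,0,0],[0,0,1]],[[0,0,0],[0,0,1]]]' |egrep 'pos'
python3 -m pendant '[[[0,0,0],[0,0,1]],[[-0.1,-0.3,0],[0,0,1]],[[-0.2,-0.6,0],[0,0,1]],[[-0.3,-0.8,0],[0,0,1]],[[-0.3,-0.8,0],[0,0,0.8]],[[-0.3,-0.8,0],[0,0,0]],[[-0.2,-0.6,0.1],[0,0,0]],[[-0.1,-0.3,0],[0,0,0]]]' |egrep 'pos'
python3 go.py 447.5 312.5 60 -13
```

```text
position: [0.644, 0.3355, 0.1067]
position: [0.4697, 0.2971, 0.1032]
t 18.3 pos [469.7 297.1 103.2] yaw -13.0 tilt [-0.001 -0.001] q6 33.1
turn units 0.01 shift units x,y,z [ 0.251 -0.628  1.081]
```

```bash
python3 -m pendant '[[[0.12,-0.3,0],[0,0,0]],[[0.12,-0.25,0.3],[0,0,0]],[[0.01,-0.08,0.4],[0,0,0]],[[0,0,0.3],[0,0,0]],[[0,0,0.1],[0,0,0]],[[0,0,0],[0,0,0]]]' |egrep 'pos|grip'
python3 go.py 447.5 312.5 34 -13
python3 - <<'E'
from h import *
d=get_image("scene"); cv2.imwrite("pics/s4.png",cv2.resize(d["img"][170:270,150:300],None,fx=5,fy=5,interpolation=2))
E
```

```text
position: [0.449, 0.3127, 0.0595]
grip_width: 0.0117
gripper_force: 29.3
t 19.05 pos [449.  312.7  59.5] yaw -13.0 tilt [-0. -0.] q6 35.4
turn units 0.0 shift units x,y,z [-0.012 -0.035  0.638]
```

View pics/s4.png

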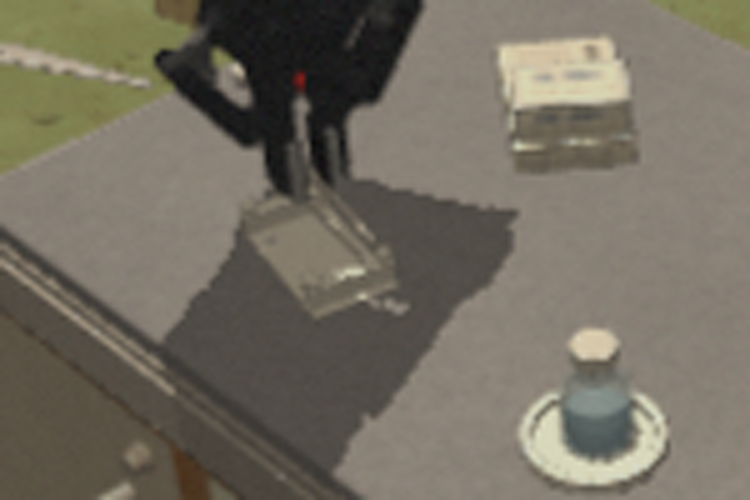

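The tweezers run parallel to the rest's long axis, above it at crop (340,225). The rest lies at (320,260). Next, lower them.

```bash
python3 -m pendant '[[[-0.01,-0.035,0.2],[0,0,0]],[[0,0,0.25],[0,0,0]],[[0,0,0.12],[0,0,0]],[[0,0,0.04],[0,0,0]],[[0,0,0],[0,0,0]],[[0,0,0],[0,0,0]]]' |egrep 'pos|ft'
python3 -m pendant '[[[0,0,0.02],[0,0,0]],[[0,0,0],[0,0,0]],[[0,0,0],[0,0,0]]]' |egrep 'pos|ft'
```

```text
position: [0.4474, 0.3126, 0.0355]
ft_force: [-0.1, -0.3, 0.6]
position: [0.4473, 0.3126, 0.0346]
ft_force: [0.0, 1.1, -0.4]
```

```bash
python3 -m pendant '[[[0,0,0.02],[0,0,0]],[[0,0,0],[0,0,0]],[[0,0,0],[0,0,0]]]' |egrep 'pos|ft'
python3 -m pendant '[[[0,0,0],[0,0,0]],[[0,0,0],[0,0,0]],[[0,0,0],[0,0,0]],[[0,0,0],[0,0,0]]]' 0.3 |egrep 'pos|ft|width'
python3 -m pendant '[[[0,0,-0.15],[0,0,0]],[[0,0,-0.4],[0,0,0]],[[0,0,-0.6],[0,0,0]],[[0,0,-0.6],[0,0,0]],[[0,0,-0.3],[0,0,0]],[[0,0,-0.1],[0,0,0]]]' |egrep 'pos|ft'; python3 go.py 603 287.5 110 50.5
```

```text
position: [0.4473, 0.3126, 0.0338]
ft_force: [-0.7, 0.7, 1.2]
position: [0.4472, 0.3126, 0.0337]
ft_force: [-0.7, -0.4, -0.7]
grip_width: 0.0255
position: [0.4473, 0.3126, 0.1202]
ft_force: [-0.3, 0.1, -0.8]
t 21.85 pos [447.3 312.6 120.2] yaw -13.0 tilt [0.    0.001] q6 35.5
turn units -12.7 shift units x,y,z [-3.402  1.991  0.255]
```

```bash
python3 -m pendant '[[[0,0,0],[0,0,-0.7]],[[0,0,0],[0,0,-1]],[[0,0,0],[0,0,-1]],[[0,0,0],[0,0,-1]],[[0,0,0],[0,0,-1]],[[0,0,0],[0,0,-1]],[[0,0,0],[0,0,-1]],[[0,0,0],[0,0,-1]]]' 0.74 40 |egrep 'pos'
python3 -m pendant '[[[0,0,0],[0,0,-1]],[[-0.2,0.1,0],[0,0,-1]],[[-0.5,0.3,0],[0,0,-1]],[[-0.7,0.4,0],[0,0,-1]],[[-0.7,0.4,0],[0,0,-1]],[[-0.6,0.35,0.1],[0,0,0]],[[-0.4,0.25,0.1],[0,0,0]],[[-0.1,0.1,0],[0,0,0]]]' |egrep 'pos|width'
python3 go.py 603 287.5 43 50.5
python3 - <<'E'
from h import *
for n in ("scene","top"):
    d=get_image(n);P=cloud(d)
    for q in ("filter_box_center","tweezers_center"):
        for r in regions_of(n,q)[:1]:
            X=P[r["mask"]]; X=X[~np.isnan(X[:,0])]; zt=np.percentile(X[:,2],85); T=X[abs(X[:,2]-zt)<.006]
            c,s,a=cv2.minAreaRect((T[:,:2]*1000).astype(np.float32)); print(n,q,round(r["conf"],2),round(zt,3),np.round(c,1),np.round(s,1),round(a,1))
    if n=="scene": cv2.imwrite("pics/s5.png",cv2.resize(d["img"][150:250,170:320],None,fx=5,fy=5,interpolation=2))
E
```

```text
position: [0.4469, 0.3124, 0.1188]
position: [0.5897, 0.2725, 0.1102]
grip_width: 0.0633
t 23.85 pos [589.7 272.5 110.2] yaw 50.5 tilt [ 0.001 -0.002] q6 -36.1
turn units -0.01 shift units x,y,z [-0.017  0.501  1.681]
scene filter_box_center 0.58 0.056 [603.1 286.5] [44.6 61.9] 49.8
scene tweezers_center 0.42 0.034 [445.8 312.2] [107.4  15.5] 79.9
```

View pics/s5.png

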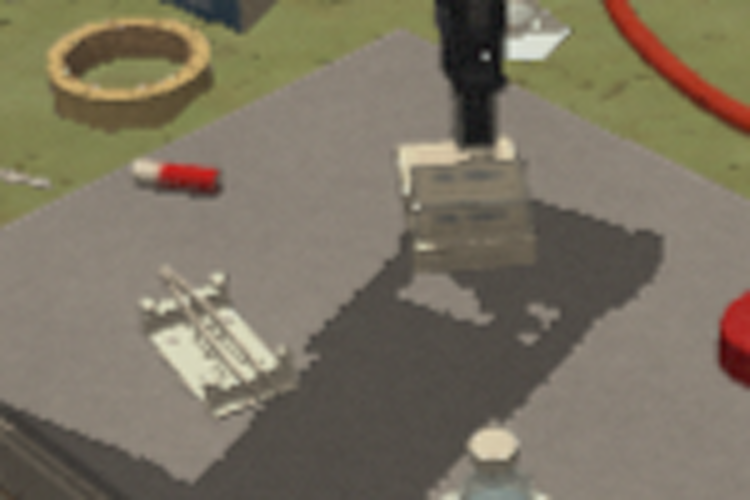

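The tweezers lie on both saddles between the horns at crop (215,330). The gripper is just short of the filter carton at (470,180). Next, move over the carton, lower and grip it.

```bash
python3 -m pendant '[[[-0.02,0.3,0],[0,0,0]],[[0,0.2,0.3],[0,0,0]],[[0,0,0.6],[0,0,0]],[[0,0,0.5],[0,0,0]],[[0,0,0.25],[0,0,0]],[[0,0,0.08],[0,0,0]],[[0,0,0],[0,0,0]],[[0,0,0],[0,0,0]]]' |egrep 'pos|ft'
python3 -m pendant '[[[0,0,0],[0,0,0]],[[0,0,0],[0,0,0]],[[0,0,0],[0,0,0]],[[0,0,0],[0,0,0]],[[0,0,0],[0,0,0]]]' 0.35 35
```

```text
position: [0.6031, 0.288, 0.0433]
ft_force: [-0.0, 0.1, 0.8]
time_s: 25.78
position: [0.6031, 0.288, 0.0431]
tool_rot: [[-0.772, 0.636, 0.001], [0.636, 0.772, 0.0], [-0.001, 0.001, -1.0]]
ft_force: [-0.4, -0.6, 5.3]
grip_width: 0.0388
gripper_force: 36.9
```

```bash
python3 -m pendant '[[[0,0,-0.1],[0,0,0]],[[0,0,-0.3],[0,0,0]],[[0,0,-0.5],[0,0,0]],[[0,0,-0.5],[0,0,0]],[[0,0,-0.4],[0,0,0.3]],[[0,0,-0.1],[0,0,0.7]],[[0,0,0],[0,0,1]],[[0,0,0],[0,0,1]]]' |egrep 'pos|ft|wid'
python3 go.py 449 -71.5 100 -28 1
```

```text
position: [0.6028, 0.2879, 0.1189]
ft_force: [-0.7, -0.2, -0.5]
grip_width: 0.0392
t 26.77 pos [602.8 287.9 118.9] yaw 35.3 tilt [ 0. -0.] q6 -19.9
turn units 12.66 shift units x,y,z [-9.737  0.824  0.474]
```

```bash
python3 -m pendant '[[[0,0,0],[0,0,1]],[[0,0,0],[0,0,1]],[[0,0,0],[0,0,1]],[[0,0,0],[0,0,1]],[[0,0,0],[0,0,1]],[[0,0,0],[0,0,1]],[[0,0,0],[0,0,1]],[[0,0,0],[0,0,1]]]' |egrep 'pos'
python3 -m pendant '[[[0,0,0],[0,0,1]],[[0,0,0],[0,0,1]],[[0,0,0],[0,0,1]],[[0,0,0],[0,0,1]],[[-0.3,0,0],[0,0,0.6]],[[-0.6,0.1,0],[0,0,0]],[[-0.8,0.1,0],[0,0,0]],[[-0.9,0.1,0],[0,0,0]]]' |egrep 'pos'
python3 go.py 449 -71.5 100 -28 1
```

```text
position: [0.6027, 0.2879, 0.1188]
position: [0.5656, 0.1891, 0.1188]
t 28.77 pos [565.6 189.1 118.8] yaw -27.5 tilt [0. 0.] q6 34.6
turn units 0.1 shift units x,y,z [-7.12   0.484  0.471]
```

```bash
python3 -m pendant '[[[-0.9,0.06,0],[0,0,0.1]],[[-0.9,0.06,0],[0,0,0]],[[-0.9,0.06,0],[0,0,0]],[[-0.9,0.06,0],[0,0,0]],[[-0.9,0.06,0],[0,0,0]],[[-0.8,0.06,0.1],[0,0,0]],[[-0.7,0.06,0.2],[0,0,0]],[[-0.5,0.03,0.2],[0,0,0]]]' |egrep 'pos|wid'
python3 -m pendant '[[[-0.3,0.02,0],[0,0,0]],[[-0.1,0,0],[0,0,0]],[[0,0,0],[0,0,0]]]' |egrep 'pos|wid'
python3 go.py 449 -71.5 60 -28 1
```

```text
position: [0.4599, -0.0494, 0.0988]
grip_width: 0.0394
position: [0.4537, -0.0627, 0.0989]
grip_width: 0.0393
t 30.15 pos [453.7 -62.7  98.9] yaw -28.0 tilt [0.    0.001] q6 5.2
turn units 0.0 shift units x,y,z [-0.249 -0.     0.972]
```

Run:
```python
from h import *
d=get_image("scene"); cv2.imwrite("pics/s6.png",cv2.resize(d["img"][220:340,260:440],None,fx=4,fy=4,interpolation=2))
```

```text
(no output)
```

View pics/s6.png

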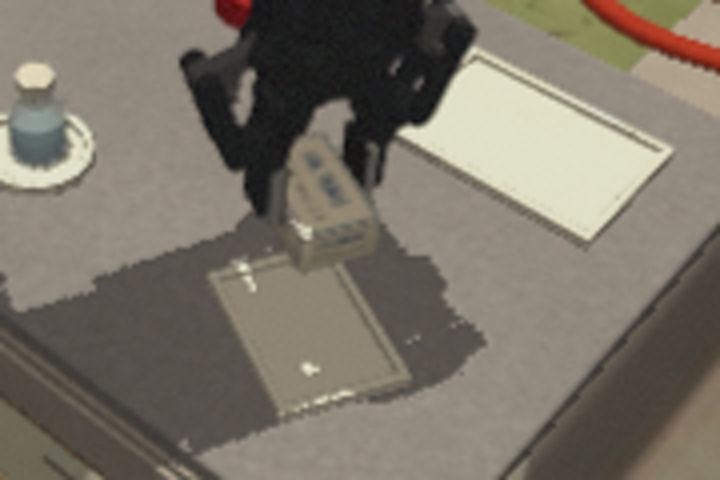

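The carton is held above the tray with its long side parallel: carton at crop (335,205), tray at (310,330). Next, finish the 10 mm shift and lower it.

```bash
python3 -m pendant '[[[-0.2,0,0.1],[0,0,0]],[[-0.05,0,0.4],[0,0,0]],[[0,0,0.5],[0,0,0]],[[0,0,0.4],[0,0,0]],[[0,0,0.2],[0,0,0]],[[0,0,0.1],[0,0,0]],[[0,0,0],[0,0,0]],[[0,0,0],[0,0,0]]]' |egrep 'pos|ft'
python3 -m pendant '[[[0,0,0.025],[0,0,0]],[[0,0,0],[0,0,0]],[[0,0,0],[0,0,0]]]' |egrep 'pos|ft'
```

```text
position: [0.449, -0.0718, 0.0309]
ft_force: [-0.4, -0.9, -1.0]
position: [0.4487, -0.0717, 0.0296]
ft_force: [1.3, -0.1, 0.4]
```

```bash
python3 -m pendant '[[[0,0,0.03],[0,0,0]],[[0,0,0],[0,0,0]],[[0,0,0],[0,0,0]]]' |egrep 'pos|ft'
python3 -m pendant '[[[0,0,0],[0,0,0]],[[0,0,0],[0,0,0]],[[0,0,0],[0,0,0]],[[0,0,0],[0,0,0]]]' 0.65 |egrep 'pos|ft|width'
python3 -m pendant '[[[0,0,-0.15],[0,0,0]],[[0,0,-0.4],[0,0,0]],[[0,0,-0.6],[0,0,0]],[[0,0,-0.7],[0,0,0]],[[0,0,-0.5],[0,0,0]],[[0,0,-0.2],[0,0,0]]]' |egrep 'pos|ft'; python3 go.py 621 311 110 -38.5 1
```

```text
position: [0.4487, -0.0717, 0.0283]
ft_force: [-0.5, 0.2, 0.1]
position: [0.4487, -0.0717, 0.0283]
ft_force: [1.1, 0.2, -0.3]
grip_width: 0.0552
position: [0.449, -0.0718, 0.1315]
ft_force: [-0.5, -0.2, 0.2]
t 33.2 pos [449.  -71.8 131.5] yaw -28.0 tilt [0.    0.002] q6 3.9
turn units 2.1 shift units x,y,z [10.166 -2.592  0.538]
```

Run:
```python
from h import *
for n in ("scene","top"):
    d=get_image(n);P=cloud(d)
    for q in ("filter_box_center","slide_box_center","tweezers_center","vial_center"):
        for r in regions_of(n,q)[:1]:
            X=P[r["mask"]]; X=X[~np.isnan(X[:,0])]; zt=np.percentile(X[:,2],80); T=X[abs(X[:,2]-zt)<.005]
            c,s,a=cv2.minAreaRect((T[:,:2]*1000).astype(np.float32)); print(n,q,round(r["conf"],2),round(zt,3),np.round(c,1),np.round(s,1),round(a,1))
    cv2.imwrite(f"pics/{n}7.png",cv2.resize(d["img"][100:310,130:460],None,fx=2.4,fy=2.4,interpolation=2))
```

```text
scene slide_box_center 0.69 0.021 [444.4 114.2] [57.6 65.5] 42.6
scene tweezers_center 0.66 0.035 [447.2 313.3] [116.9  13.2] 77.0
scene vial_center 0.54 0.066 [443.2 112.8] [ 8.4 20. ] 34.4
top filter_box_center 0.64 0.045 [458.4 -51.5] [17.  38.2] 65.3
top slide_box_center 0.61 0.036 [621.3 311.9] [101.6  65.6] 52.0
top tweezers_center 0.55 0.039 [449.5 331.6] [80.3  6.3] 73.3
top vial_center 0.75 0.077 [447.5 116.9] [18.6 20.2] 8.9
```

View pics/top7.png

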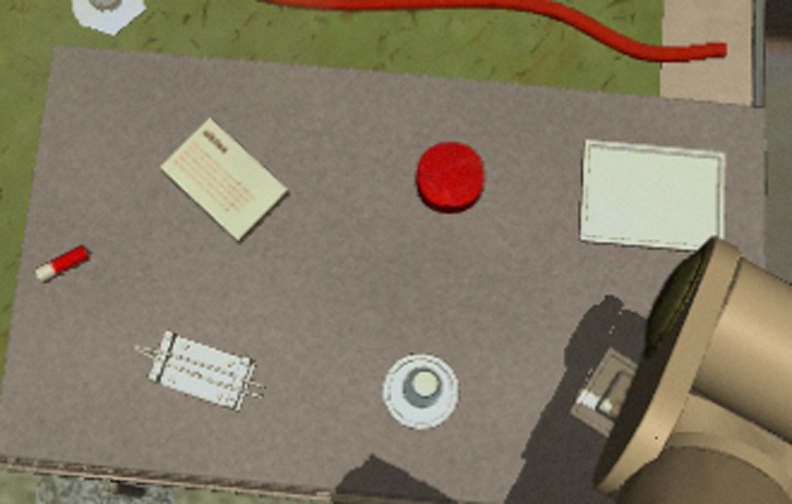

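All three are placed: vial in the dish at crop (422,388), tweezers across both saddles at (203,370), filter carton in the small tray at (600,395), partly hidden. The slide carton is clear at (225,180).

```bash
python3 -m pendant '[[[0,0,0],[0,0,1]],[[0,0,0],[0,0,1]],[[0.5,-0.1,0],[0,0,0.1]],[[0.9,-0.23,0],[0,0,0]],[[1,-0.26,0],[0,0,0]],[[1,-0.26,0],[0,0,0]],[[1,-0.26,0],[0,0,0]],[[1,-0.26,0],[0,0,0]]]' 1 45 |egrep 'pos'
python3 -m pendant '[[[1,-0.26,0],[0,0,0]],[[1,-0.26,0],[0,0,0]],[[1,-0.26,0.1],[0,0,0]],[[0.8,-0.2,0.2],[0,0,0]],[[0.5,-0.15,0.1],[0,0,0]],[[0.3,-0.1,0],[0,0,0]],[[0,0,0],[0,0,0]]]' |egrep 'pos|wid'
python3 go.py 621.5 311 22 -38.3 1
```

```text
position: [0.5405, 0.1329, 0.1301]
position: [0.6161, 0.3065, 0.1142]
grip_width: 0.0851
t 35.58 pos [616.1 306.5 114.2] yaw -38.4 tilt [-0. -0.] q6 55.1
turn units -0.03 shift units x,y,z [0.173 0.037 2.304]
```

```bash
python3 -m pendant '[[[0.1,0.04,0.3],[0,0,0]],[[0.07,0,0.6],[0,0,0]],[[0,0,0.6],[0,0,0]],[[0,0,0.45],[0,0,0]],[[0,0,0.25],[0,0,0]],[[0,0,0.1],[0,0,0]],[[0,0,0],[0,0,0]],[[0,0,0],[0,0,0]]]' |egrep 'pos|ft'
```

```text
position: [0.6219, 0.3106, 0.0231]
ft_force: [-0.1, 0.1, -0.2]
```

```bash
python3 -m pendant '[[[0,0,0.05],[0,0,0]],[[0,0,0],[0,0,0]],[[0,0,0],[0,0,0]]]' |egrep 'pos|ft'; python3 go.py 621.5 311 20 -38.3 1
python3 -m pendant '[[[0,0,0],[0,0,0]],[[0,0,0],[0,0,0]],[[0,0,0],[0,0,0]],[[0,0,0],[0,0,0]],[[0,0,0],[0,0,0]],[[0,0,0],[0,0,0]]]' 0.7 45|egrep 'pos|ft|grip'
```

```text
position: [0.6216, 0.3106, 0.0204]
ft_force: [-0.2, 0.5, -0.2]
t 36.95 pos [621.6 310.6  20.4] yaw -38.5 tilt [0. 0.] q6 55.3
turn units -0.04 shift units x,y,z [ 0.008 -0.008  0.01 ]
position: [0.6218, 0.3106, 0.0208]
ft_force: [0.2, 0.5, 5.6]
grip_width: 0.063
gripper_force: 50.1
```

```bash
python3 -m pendant '[[[0,0,-0.1],[0,0,0]],[[0,0,-0.3],[0,0,0]],[[0,0,-0.5],[0,0,0]],[[0,0,-0.6],[0,0,0]],[[0,0,-0.5],[0,0,0]],[[0,0,-0.3],[0,0,0]],[[0,0,-0.1],[0,0,0]],[[0,0,0],[0,0,0]]]' |egrep 'pos|ft|wid'
python3 - <<'E'
from h import *
d=get_image("scene"); cv2.imwrite("pics/s8.png",cv2.resize(d["img"][120:270,180:360],None,fx=4,fy=4,interpolation=2))
E
python3 go.py 644 -80 80 0 1
```

```text
position: [0.6214, 0.3105, 0.1159]
ft_force: [0.3, 0.3, -1.4]
grip_width: 0.0636
t 38.75 pos [621.3 310.4 115.6] yaw -38.5 tilt [-0.001 -0.001] q6 55.3
turn units -7.7 shift units x,y,z [-9.761  0.568  0.889]
```

View pics/s8.png

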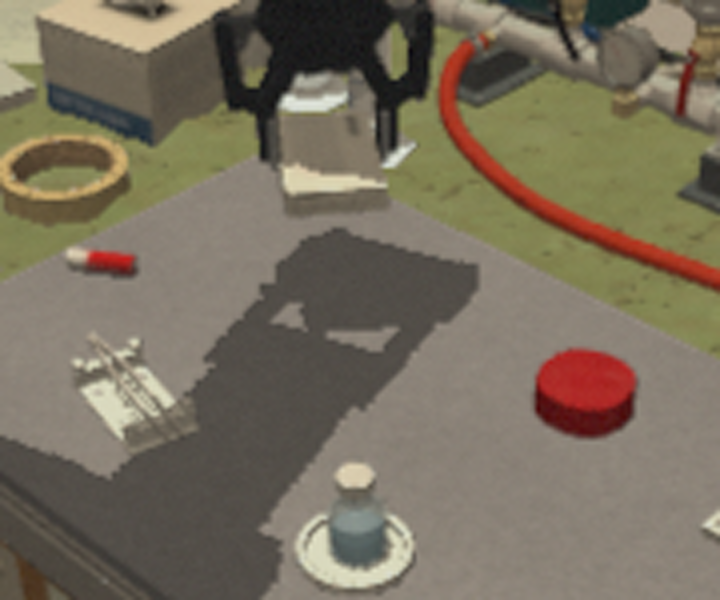

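The slide carton is held level at crop (335,150). Next, turn it and carry it over the large tray, well above the cap.

```bash
python3 -m pendant '[[[0,0,0],[0,0,-0.5]],[[0,0,0],[0,0,-1]],[[0,0,0],[0,0,-1]],[[0,0,0],[0,0,-1]],[[0,0,0],[0,0,-1]],[[0,0,0],[0,0,-1]],[[0,0,0],[0,0,-1]],[[0,0,0],[0,0,-0.8]]]' |egrep 'pos'
python3 -m pendant '[[[-0.3,0,0],[0,0,-0.4]],[[-0.6,0.04,0],[0,0,0]],[[-0.8,0.05,0],[0,0,0]],[[-0.8,0.05,0],[0,0,0]],[[-0.8,0.05,0],[0,0,0]],[[-0.8,0.05,0],[0,0,0]],[[-0.8,0.05,0],[0,0,0]],[[-0.8,0.05,0],[0,0,0]]]' |egrep 'pos|wid'
python3 go.py 644 -80 80 0.3 1
```

```text
position: [0.6213, 0.3104, 0.1153]
position: [0.6345, 0.0803, 0.116]
grip_width: 0.0635
t 40.75 pos [634.5  80.3 116. ] yaw -0.1 tilt [-0.    -0.001] q6 -3.3
turn units -0.08 shift units x,y,z [-4.008  0.216  0.9  ]
```

```bash
python3 -m pendant '[[[-0.8,0.05,0],[0,0,-0.08]],[[-0.8,0.05,0],[0,0,0]],[[-0.8,0.05,0.1],[0,0,0]],[[-0.6,0.05,0.2],[0,0,0]],[[-0.5,0.02,0.3],[0,0,0]],[[-0.3,0,0.2],[0,0,0]],[[-0.1,0,0.1],[0,0,0]],[[0,0,0],[0,0,0]]]' |egrep 'pos|wid'
python3 go.py 644 -80 26 0.3 1
python3 - <<'E'
from h import *
d=get_image("scene"); cv2.imwrite("pics/s9.png",cv2.resize(d["img"][180:330,290:470],None,fx=4,fy=4,interpolation=2))
E
```

```text
position: [0.6444, -0.073, 0.08]
grip_width: 0.0635
t 41.75 pos [644.4 -73.   80. ] yaw 0.4 tilt [ 0.    -0.001] q6 -17.3
turn units 0.03 shift units x,y,z [-0.175 -0.012  1.351]
```

View pics/s9.png

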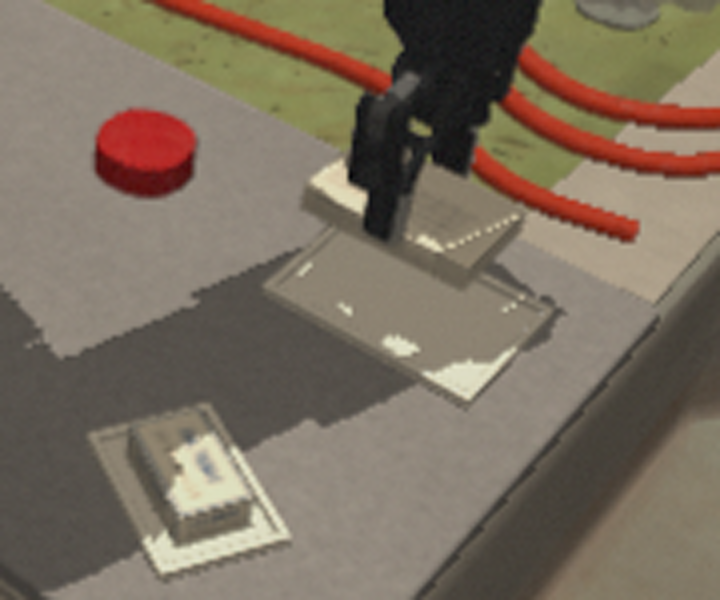

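The slide carton is aligned above the large tray (carton at crop (415,215), tray at (410,315)). The filter carton sits flat and centred in the small tray at (190,480). Next, lower gently while watching the force.

```bash
python3 -m pendant '[[[-0.1,-0.01,0.1],[0,0,0]],[[-0.075,0,0.35],[0,0,0]],[[0,0,0.4],[0,0,0]],[[0,0,0.25],[0,0,0]],[[0,0,0.13],[0,0,0]],[[0,0,0.05],[0,0,0]],[[0,0,0],[0,0,0]],[[0,0,0],[0,0,0]]]' |egrep 'pos|ft'
python3 -m pendant '[[[0,0,0.04],[0,0,0]],[[0,0,0],[0,0,0]],[[0,0,0],[0,0,0]]]' |egrep 'pos|ft'
```

```text
position: [0.6444, -0.0805, 0.0296]
ft_force: [-0.0, -0.2, -0.6]
position: [0.6442, -0.0804, 0.0276]
ft_force: [-0.3, 0.2, -0.8]
```

```bash
python3 -m pendant '[[[0,0,0.05],[0,0,0]],[[0,0,0],[0,0,0]],[[0,0,0],[0,0,0]]]' |egrep 'pos|ft'
python3 -m pendant '[[[0,0,0.03],[0,0,0]],[[0,0,0],[0,0,0]],[[0,0,0],[0,0,0]]]' |egrep 'pos|ft'
```

```text
position: [0.6442, -0.0804, 0.0255]
ft_force: [-0.7, -0.2, -1.2]
position: [0.6442, -0.0804, 0.0243]
ft_force: [0.6, 0.7, -0.3]
```

```bash
python3 -m pendant '[[[0,0,0.02],[0,0,0]],[[0,0,0],[0,0,0]],[[0,0,0],[0,0,0]]]' |egrep 'pos|ft'
python3 -m pendant '[[[0,0,0],[0,0,0]],[[0,0,0],[0,0,0]],[[0,0,0],[0,0,0]],[[0,0,0],[0,0,0]]]' 0.95 |egrep 'pos|ft|width'
python3 -m pendant '[[[0,0,-0.15],[0,0,0]],[[0,0,-0.4],[0,0,0]],[[0,0,-0.7],[0,0,0]],[[0,0,-0.9],[0,0,0]],[[0,0,-0.9],[0,0,0]],[[0,0,-0.7],[0,0,0]],[[0,0,-0.3],[0,0,0]],[[0,0,0],[0,0,0]]]' |egrep 'pos|ft'; python3 go.py 300 20 180 0 1
```

```text
position: [0.6442, -0.0804, 0.0238]
ft_force: [0.1, 0.4, 2.5]
position: [0.6442, -0.0804, 0.0235]
ft_force: [-0.4, -0.1, 0.3]
grip_width: 0.0811
position: [0.6442, -0.0804, 0.1862]
ft_force: [0.7, 0.1, -0.2]
t 45.8 pos [644.2 -80.4 186.2] yaw 0.4 tilt [-0.     0.001] q6 -18.0
turn units 0.08 shift units x,y,z [ 2.51  -8.606  0.155]
```

Now back the arm off toward the base and check everything.

```bash
python3 -m pendant '[[[0.1,-0.4,0],[0,0,0]],[[0.3,-0.9,0],[0,0,0]],[[0.3,-1,0],[0,0,0]],[[0.3,-1,0],[0,0,0]],[[0.3,-1,0],[0,0,0]],[[0.3,-0.9,0],[0,0,0]],[[0.1,-0.4,0],[0,0,0]],[[0,0,0],[0,0,0]]]' |egrep 'pos'
python3 - <<'E'
from h import *
for n in ("top","scene"):
    d=get_image(n);P=cloud(d)
    for q in "vial_center round_dish_floor tweezers_center tool_rest_seat filter_box_center small_tray_floor slide_box_center large_tray_floor red_cap_center battery_center".split():
        for r in regions_of(n,q)[:1]:
            X=P[r["mask"]]; X=X[~np.isnan(X[:,0])]; zt=np.percentile(X[:,2],80); T=X[abs(X[:,2]-zt)<.005]
            c,s,a=cv2.minAreaRect((T[:,:2]*1000).astype(np.float32)); print(n,q,round(r["conf"],2),round(zt,3),np.round(c,1),np.round(s,1),round(a,1))
    cv2.imwrite(f"pics/{n}10.png",cv2.resize(d["img"][110:320,130:460],None,fx=2.4,fy=2.4,interpolation=2))
E
```

```text
position: [0.4187, -0.0137, 0.185]
top vial_center 0.63 0.077 [447.4 116.8] [18.4 20.3] 4.0
top round_dish_floor 0.92 0.024 [446.9 117.8] [62.7 64.4] 49.8
top tool_rest_seat 0.82 0.033 [446.6 311. ] [84.4 46. ] 77.2
top slide_box_center 0.57 0.039 [643.8 -77.8] [ 66.5 100.5] 1.2
top large_tray_floor 0.62 0.024 [643.9 -79.1] [133.2  97.3] 89.9
top red_cap_center 0.81 0.041 [641.5 107.9] [62.2 58.6] 4.3
top battery_center 0.48 0.031 [529.9 448.7] [13.  49.3] 32.6
scene vial_center 0.67 0.067 [447.4 116.3] [21.5 19.4] 58.3
scene round_dish_floor 0.55 0.021 [444.3 111.7] [54.6 63.3] 46.5
scene tweezers_center 0.6 0.035 [439.8 283. ] [35.9 12.8] 75.9
scene tool_rest_seat 0.69 0.03 [445.2 302. ] [99.  46.6] 76.6
scene filter_box_center 0.26 0.021 [643.1 -80.7] [ 97.4 132.1] 0.6
scene small_tray_floor 0.87 0.022 [448.7 -72.9] [92.7 71.2] 61.6
scene slide_box_center 0.94 0.035 [642.3 -79.8] [ 70.3 100.5] 0.9
scene large_tray_floor 0.66 0.021 [641.3 -80.6] [102.2 132.8] 1.0
scene red_cap_center 0.79 0.037 [636.8 102.9] [48.3 59.4] 43.8
scene battery_center 0.67 0.026 [527.7 446.1] [15.  43.3] 20.1
```

View pics/top10.png

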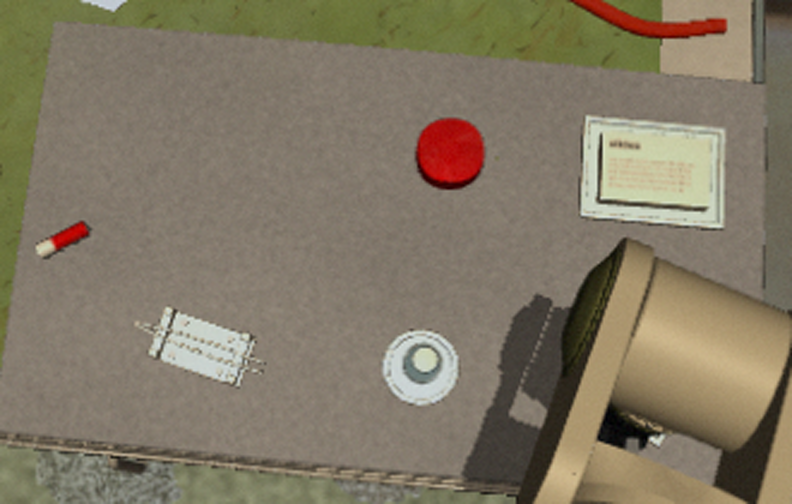

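View pics/scene10.png

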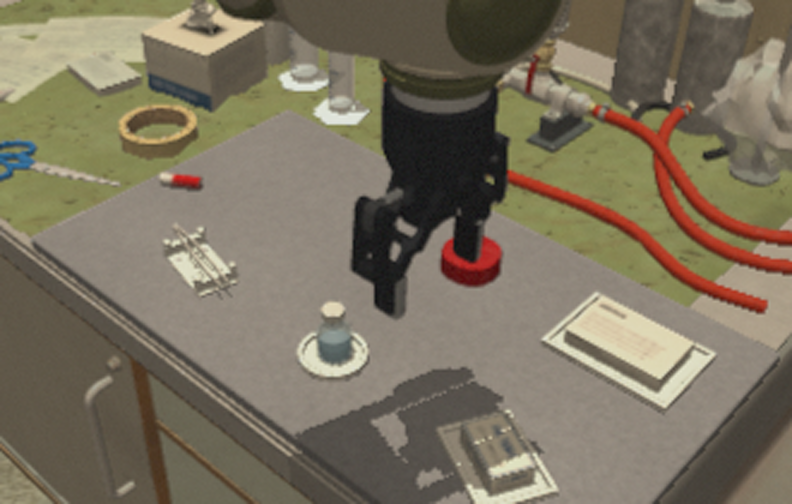

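Everything is centred on its own place. In the top view the vial is at (425,362) in the dish, the tweezers at (200,347) on the rest and the slide carton at (655,170) in the large tray. In the scene view the filter carton is at (495,450) in the small tray. The cap and battery haven't moved, and the gripper touches nothing.

```bash
python3 -c "
from rig import *
print(close_job())"
```

```text
the job is handed in; nothing more can be done
None
```

The job is handed in at about 47 s: the vial, tweezers, filter carton and slide carton went in that order to their own places, and the last pictures show each centred, the vial upright, and the red cap and battery unmoved.

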